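Lock the instrument case: hasp over staple, pin through the eye

TASK

Secure the closed instrument case for transport: first swing its steel hasp all the way over the staple until it hangs flat against the case front, then take the retaining pin (the one with the long straight round grip) out of the sloping rest and put it down through the hole of the staple until its collar sits on the staple. Leave the mushroom-headed plug in the rest and do not disturb the other things on the bench.

Things in the scene. Friction and masses are not known exactly. Their poses are not given: they have to be found in the camera images.
- case: Closed grey instrument case, fixed to the bench, 180 (local x) x 220 (y) x 118 mm high (lid top). Origin: on the bench, straight below the middle of its front face; z up; the case reaches from x = -180 to 0 mm. Its front, with hasp and staple in the middle, is the local +x face and looks away from the robot, give or take its yaw.
- eye (a point): Centre of the upper mouth of the staple's upright through-hole, 88 mm above the bench. The staple is a flat steel eye, 24 mm wide (y) and 8 mm thick (z), that sticks out 42 mm from the case front; the hole is 12 mm across, countersunk, its axis 30 mm out from the case front. Axes as the case's: x straight out of the front, z up along the hole.
- hasp_hinge (a point): Middle of the hasp's hinge barrel (8 mm thick, 56 mm long, lying along the case's y), 6 mm out from the case front, 4 mm above the lid, 122 mm above the bench, straight above the staple. Axes as the case's.
- hasp_end (a point): Middle of the free end of the hasp, 72 mm from the hinge axis. The hasp is a flat steel leaf, 3 mm thick, 56 mm wide, flush with the outer side of the barrel (mid-plane 2.5 mm out from the hinge axis when it hangs), solid for the first 31 mm from the hinge axis, then with a 30 mm wide slot (for the staple) up to 60 mm, then solid again to the end.
- hasp (a joint): Angle of the hasp, rad: 0 = hanging straight down, fully home against the case front with the staple through its slot; 1.57 = level, pointing out from the front; 3.14 = standing up; 4.5 = folded back, almost flat on the lid (its limit). It starts leaning back over the lid. The hinge is stiff: it stays where it is left (about 1 N at the middle of the leaf moves it).
- rest: Fixed pin rest, 138 mm long (y), 70 mm high: an aluminium plate (50 x 130 x 34 mm) between two upright grey cheeks, its top sloping 35 degrees (0.61 rad) so that it faces the local -x side, towards the robot, give or take its yaw. Two 9.5 mm holes go through it square to the slope, 35 mm to either side of its middle; pin and plug are parked in them, either way round. Origin: underside below the middle of the slope; the middle of the slope's surface is 64 mm above it.
- pin: Loose steel retaining pin, 65 g. Origin: centre of the underside of its collar; z along the pin, towards its grip. Below the collar a shank 8 mm thick, 46 mm long with a tapered tip; collar 18 mm across, 4 mm thick; above it a straight round grip, 14 mm across, from 4 to 48 mm along z. Parked in one hole of the rest, leaning 35 degrees with the slope, collar on the slope.
- plug: Loose plug gauge, the other thing in the rest: same collar but a short neck and a mushroom head 30 mm across, its top 22 mm above the slope. Leave alone. Origin: underside of its collar.
- wash_bottle: Bystander: white plastic bottle, 44 mm across, 110 mm tall. Origin: underside.
- loupe: Bystander: black loupe, 34 mm across, 36 mm tall. Origin: underside.
- gauge_box: Bystander: closed wooden box 90 x 60 x 30 mm. Origin: underside.
- driver: Bystander: screwdriver, 160 mm long, lying. Origin: underside.
- setting_disc: Bystander: steel disc 50 mm across, 20 mm thick. Origin: underside.
- mouse: Bystander: grey computer mouse, 60 mm across, 31 mm tall. Origin: underside.

How it is judged:
By the outcome, as a careful person would: the job done as asked, in the order asked, and still so for the second after the job is handed in, with the robot touching nothing.
It also fails if it takes over 64 s, if anything falls off the work surface, if the arm or the gripper's body presses on something with over 40 N, if the wrist force passes 120 N, or if a joint passes its speed limit or range.

ROBOT

A 6-joint arm with a two-finger parallel gripper is mounted at the origin on the work surface. World frame = base frame: x ahead of the robot, y to its left, z up, the work surface at z = 0. Lengths are in m, angles in rad, forces in N, time in s.
With the tool pointing down it reaches from about 0.35 to 0.875 m from the base axis. Payload 4.2 kg.
Tool frame: the origin (TCP) lies at the very end of the fingers, on their centre line; the grasp point (between the pads) lies grasp_offset behind it (grasp_offset is the distance from the TCP to the grasp point, in m); z points along the fingers, y is the line along which they close (so a half turn about z gives the same grasp; the last joint's range is limited). The gripper opens to 87 mm and grips with 3 to 60 N. Pads are 19 mm wide; open, the fingers measure 117 mm over their backs; the gripper's body (75 mm by 190 mm) begins 51 mm behind the grasp point.
Start: joints at [-1.014, 0.385, 0.008, 0, -1.194, -0.259], TCP at [0.183, -0.597, 0.223] pointing down, gripper open.
Joint ranges: [-3.14, 3.14], [-1.21, 2.06], [-1.07, 1.41], [-3.16, 2.05], [-2.99, -0.16], [-3.1, 3.1]. Speed limits (rad/s): [2.79, 2.79, 3.14, 3.14, 3.14, 3.14].

INTERFACE

Orientations are given as a rotation vector (axis times angle).
In Python, from cell import goto, move_linear, goto_joints, open_gripper, grab, hold, inverse_kinematics, observe, get_image, MotionError, job_done, grasp_offset gives the robot as it stands. The module is installed in compiled form; this text tells all that it offers. Calls block until the motion is done:
- goto(position, orientation): joint-space move of the TCP to a pose.
- move_linear(position, ori=None, max_speed=0.15): straight line of the TCP; ori=None keeps the orientation; max_speed is the mean speed in m/s.
- goto_joints(angles): joint-space move.
- open_gripper() and grab(grip_force=None): open the fingers fully, or close them until they stop; grip_force is the grip in N (None keeps the last).
- hold(seconds).
- inverse_kinematics(position, orientation): joint angles nearest the present ones, or None.
- observe(): the state.
- get_image(name): name is "side" or "top" or "wrist"; returns a dict with "frame" (384x512x3 uint8, blue, green, red), "fx", "fy", "cx", "cy" (pixels), "dist_coeffs" ([k1, k2, p1, p2, k3] as OpenCV has them; the pictures are not rectified), "rvec" (rotation vector, rad) and "tvec" (3), from world to camera coordinates, as OpenCV has them; the wrist camera has in their place "hand_eye" (4x4, takes a point from camera to tool coordinates, whose origin is the TCP and whose axes are the flange's). Camera axes: x right, y down, z forward; pixel columns grow to the right and rows downward; lengths in m; the calibration is good to about 2 mm. A picture is of the moment at which its call begins: read the wrist's pose just before it. There is no depth.
A pose or a line that the arm cannot do raises MotionError and nothing moves.
- job_done(): hands the job in; it is judged then, once.
The state is a dict: "time_s": time; "joint_positions": joint angles; "joint_vel": joint speeds; "joint_efforts": joint torques, N m; "position": TCP position; "ee_rot": TCP orientation; "wrist_force": force on the tool from outside, world axes, zero at the start; "moment": the same for the moment, N m; "grip_width": finger opening in m; "grasp_force": force on a finger pad.
Only numpy, scipy, OpenCV 4.12 (cv2) and the standard library are available. Lean on these libraries where they do the work, as an engineer would, in place of code of your own. Each camera call takes 0.05 s, during which the arm holds its last target. There are 200 camera calls.

## Working session

There is one attempt and no reset: what is moved stays moved. The work goes in short steps, each a Python script; the robot and the scene stay as the last script left them, time stands still between calls to the robot, and variables do not carry over. Pictures are saved under pics/ and viewed, at most 10 in all, crops included, and the job is handed in when it is done.

```bash
mkdir -p pics; cat > h.py <<'E'
import numpy as np, cv2
from scipy.spatial.transform import Rotation as R
from cell import *
def snap(name,fn):
    o=observe(); im=get_image(name); cv2.imwrite('pics/'+fn+'.png',im['frame'])
    d={k:v for k,v in im.items() if k!='frame'}; d['pos']=o['position']; d['rot']=o['ee_rot']
    np.save('pics/'+fn+'.npy',d,allow_pickle=True); return im['frame']
def ray(fn,uv):
    d=np.load('pics/'+fn+'.npy',allow_pickle=True).item()
    K=np.array([[d['fx'],0,d['cx']],[0,d['fy'],d['cy']],[0,0,1.]])
    p=cv2.undistortPoints(np.array([[uv]],float),K,np.array(d['dist_coeffs'],float))[0,0]
    v=np.array([p[0],p[1],1.])
    if 'rvec' in d:
        Rm=cv2.Rodrigues(np.array(d['rvec'],float))[0]; t=np.array(d['tvec'],float).ravel()
        return -Rm.T@t, Rm.T@v
    T=np.array(d['hand_eye']); Rw=R.from_rotvec(d['rot']).as_matrix()
    return Rw@T[:3,3]+np.array(d['pos']), Rw@T[:3,:3]@v
def atz(fn,uv,z):
    o,v=ray(fn,uv); return o+v*(z-o[2])/v[2]
def tri(*obs):
    A=np.zeros((3,3));b=np.zeros(3)
    for fn,uv in obs:
        o,v=ray(fn,uv); v=v/np.linalg.norm(v); P=np.eye(3)-np.outer(v,v);A+=P;b+=P@o
    p=np.linalg.solve(A,b)
    res=[np.linalg.norm(np.cross(ray(f,u)[1]/np.linalg.norm(ray(f,u)[1]),p-ray(f,u)[0])) for f,u in obs]
    return p,res
def project(fn,P):
    d=np.load('pics/'+fn+'.npy',allow_pickle=True).item()
    K=np.array([[d['fx'],0,d['cx']],[0,d['fy'],d['cy']],[0,0,1.]])
    P=np.atleast_2d(np.array(P,float))
    if 'rvec' in d: rv,t=np.array(d['rvec'],float),np.array(d['tvec'],float)
    else:
        T=np.eye(4);T[:3,:3]=R.from_rotvec(d['rot']).as_matrix();T[:3,3]=d['pos']
        M=np.linalg.inv(T@np.array(d['hand_eye'])); rv=cv2.Rodrigues(M[:3,:3])[0];t=M[:3,3]
    return cv2.projectPoints(P,rv,t,K,np.array(d['dist_coeffs'],float))[0][:,0]
E
python3 - <<'E'
from h import *
for n in('top','side'):
    f=snap(n,n+'0'); cv2.imwrite('pics/%s0b.png'%n,cv2.resize(f,(800,600),interpolation=cv2.INTER_CUBIC))
    print(n,ray(n+'0',(256,192)))
print(grasp_offset, observe())
E
```

```text
top (array([0.43184658, 0.0579892 , 1.21880752]), array([ 0.20811149, -0.01176853, -0.97806857]))
side (array([ 0.61769976, -0.48188699,  0.57652981]), array([ 0.04616509,  0.76812774, -0.6386417 ]))
0.0187 {'time_s': 0.1, 'joint_positions': array([-1.01439628e+00,  3.85481966e-01,  6.81007432e-03, -4.48445101e-04,
       -1.19401651e+00, -2.58598120e-01]), 'joint_vel': array([ 1.15077727e-03, -2.10704564e-03,  5.00062793e-03,  1.80106185e-03,
       -7.36546194e-05,  1.74136788e-03]), 'joint_efforts': array([-6.21701638e-04, -3.91688633e+01,  1.87934911e+01,  4.23185751e+00,
        1.34686785e-02, -7.65873347e-05]), 'position': array([ 0.18325542, -0.596982  ,  0.22158423]), 'ee_rot': array([ 4.65747926e-01, -3.10650408e+00, -2.98783356e-03]), 'wrist_force': array([ 0.18516493, -0.00667887,  0.00597977]), 'moment': array([-0.00277459, -0.01296093, -0.0175518 ]), 'grasp_force': 0.0, 'grip_width': 0.08731470776275353}
```

View pics/top0b.png

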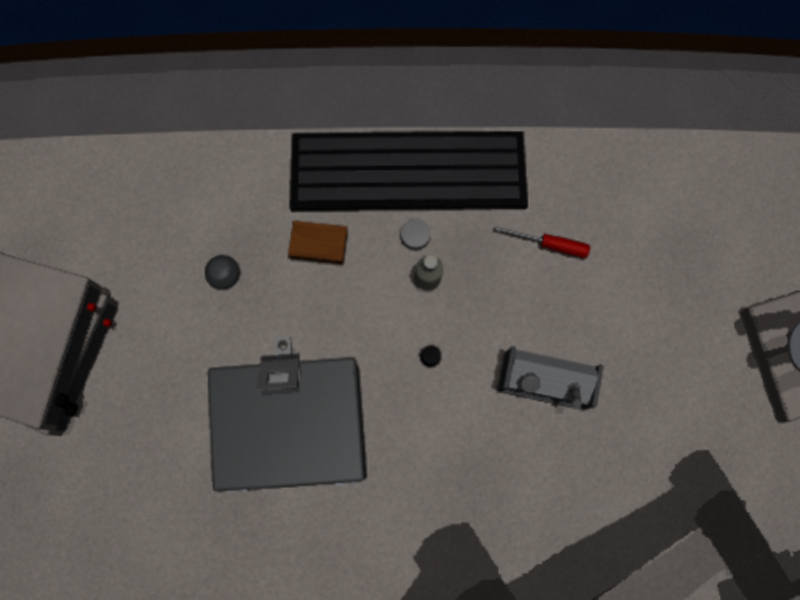

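View pics/side0b.png

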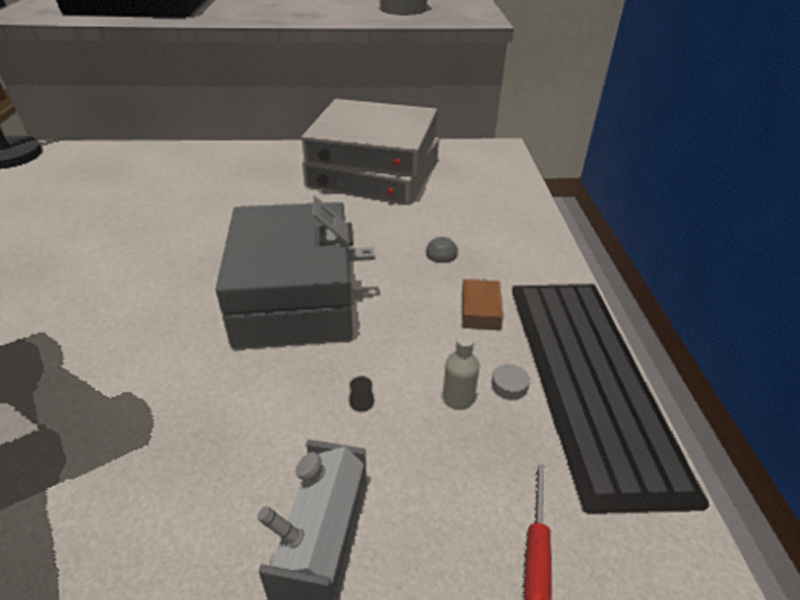

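The top view shows the case (front edge at about y=360, running x 210–357), with the hasp and staple at (280,345–390). The rest is at (550,378), with the plug at (530,382) and the pin at (573,393). In the side view the pin grip runs (268,515)–(292,537) and the staple is at (362,254). I'll enlarge both views.

```bash
python3 - <<'E'
from h import *
t=cv2.imread('pics/top0.png');s=cv2.imread('pics/side0.png')
def c(i,x,y,w,h,k): return cv2.resize(i[y:y+h,x:x+w],None,fx=k,fy=k,interpolation=cv2.INTER_CUBIC)
g=lambda a:np.clip(a.astype(float)*1.6,0,255).astype(np.uint8)
A=np.hstack([c(g(t),150,205,100,75,4),c(g(t),310,215,100,75,4)])   # 400x300
B=np.hstack([c(s,190,120,80,60,5),c(s,160,275,80,60,5)])
cv2.imwrite('pics/crop1.png',np.vstack([A,B]))
k=.64
for n,u,z in [('caseFL',(209,368),.118),('caseFR',(355,359),.118),('caseBR',(364,479),.118),('caseBL',(214,489),.118)]:
    print(n,atz('top0',np.array(u)*k,z))
E
```

```text
caseFL [0.56728687 0.32555128 0.118     ]
caseFR [0.57906817 0.11126385 0.118     ]
caseBR [0.40700402 0.09900487 0.118     ]
caseBL [0.39283397 0.31382337 0.118     ]
```

View pics/crop1.png

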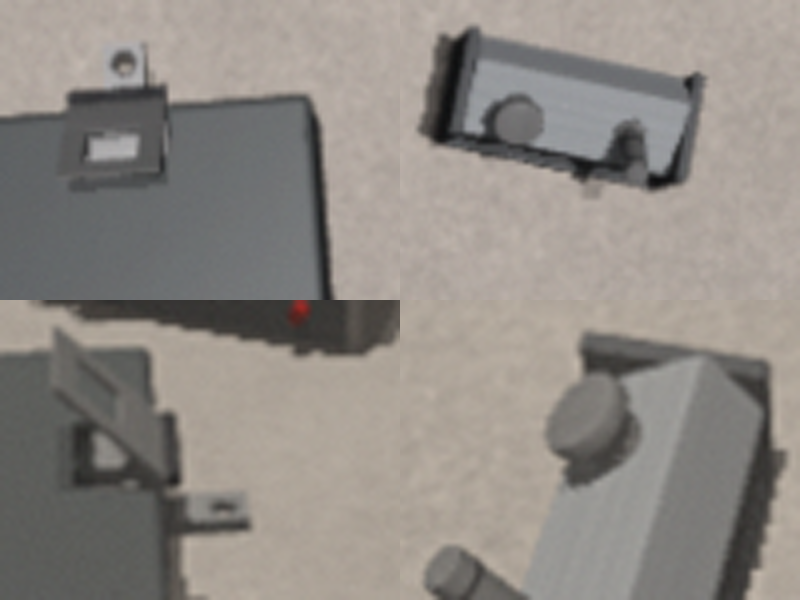

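```bash
python3 - <<'E'
from h import *
C=lambda u,v:((u)/4+150-.4,v/4+205-.4)
D=lambda u,v:((u-400)/4+310-.4,v/4+215-.4)
S=lambda u,v:(u/5+190-.4,(v-300)/5+120-.4)
T=lambda u,v:((u-400)/5+160-.4,(v-300)/5+275-.4)
print('eye z.088',atz('top0',C(123,63),.088),'tri',tri(('top0',C(123,63)),('side0',S(222,506))))
print('pin top',tri(('top0',D(634,178)),('side0',T(452,566))))
print('plug top',tri(('top0',D(516,120)),('side0',T(588,408))))
print('rest ridge',atz('top0',D(478,38),.081),atz('top0',D(695,80),.081))
print('hasp end corners',[tri(('top0',C(62,172)),('side0',S(57,333)))])
for p in [((.55,.205,.30),0),((.45,-.2,.30),0)]:
    for yaw in (0,np.pi/2,-np.pi/2,np.pi):
        r=(R.from_euler('z',yaw)*R.from_rotvec([np.pi,0,0])).as_rotvec()
        q=inverse_kinematics(p[0],r); print(p[0],yaw,None if q is None else np.round(q,2))
im=get_image('wrist'); print(np.round(im['hand_eye'],3),im['fx'])
E
```

```text
eye z.088 [0.60626569 0.22291127 0.088     ] tri (array([0.6056759 , 0.22251104, 0.09052632]), [np.float64(0.00019963046669965024), np.float64(0.00019963046669923773)])
pin top (array([ 0.51114713, -0.21126778,  0.10045127]), [np.float64(0.002370392069645178), np.float64(0.0023703920696451957)])
plug top (array([ 0.54551242, -0.14775915,  0.0827275 ]), [np.float64(1.6203989987138386e-05), np.float64(1.620398998706028e-05)])
rest ridge [ 0.59458921 -0.12747905  0.081     ] [ 0.56743917 -0.25668085  0.081     ]
hasp end corners [(array([0.53301577, 0.24223541, 0.17468251]), [np.float64(0.0008391149350569945), np.float64(0.000839114935057152)])]
(0.55, 0.205, 0.3) 0 [ 0.63  0.28  0.04  0.   -1.34  0.94]
(0.55, 0.205, 0.3) 1.5707963267948966 [ 0.63  0.28  0.04  0.   -1.34  2.51]
(0.55, 0.205, 0.3) -1.5707963267948966 [ 0.63  0.28  0.04  0.   -1.34 -0.63]
(0.55, 0.205, 0.3) 3.141592653589793 [ 0.63  0.28  0.04  0.   -1.34 -2.2 ]
(0.45, -0.2, 0.3) 0 [-0.09  0.11 -0.17  0.   -1.29  1.66]
(0.45, -0.2, 0.3) 1.5707963267948966 [-0.09  0.11 -0.17  0.   -1.29 -3.05]
(0.45, -0.2, 0.3) -1.5707963267948966 [-0.09  0.11 -0.17  0.   -1.29  0.09]
(0.45, -0.2, 0.3) 3.141592653589793 [-0.09  0.11 -0.17 -0.   -1.29 -1.48]
[[-0.001 -0.965 -0.261  0.071]
 [ 1.    -0.001 -0.     0.001]
 [-0.    -0.261  0.965 -0.162]
 [ 0.     0.     0.     1.   ]] 332.48130373460066
```

```bash
cat >> h.py <<'E'
def down(yaw): return (R.from_euler('z',yaw)*R.from_rotvec([np.pi,0,0])).as_rotvec()
E
python3 - <<'E'
from h import *
goto([.49,-.19,.20],down(-np.pi/2-.2)); hold(.3); a=snap('wrist','w1')
goto([.57,.22,.26],down(-np.pi/2+.06)); hold(.3); b=snap('wrist','w2')
print(observe()['time_s'])
g=lambda a:np.clip(a.astype(float)*1.4,0,255).astype(np.uint8)
for n,f in(('w1',a),('w2',b)): cv2.imwrite('pics/%sb.png'%n,cv2.resize(g(f),(800,600),interpolation=cv2.INTER_CUBIC))
print(project('w2',[.606,.2227,.088])/.64,project('w1',[.511,-.211,.1])/.64)
E
```

```text
4.2583
[[348.97836773 272.86908499]] [[354.95009924 269.63796665]]
```

View pics/w1b.png

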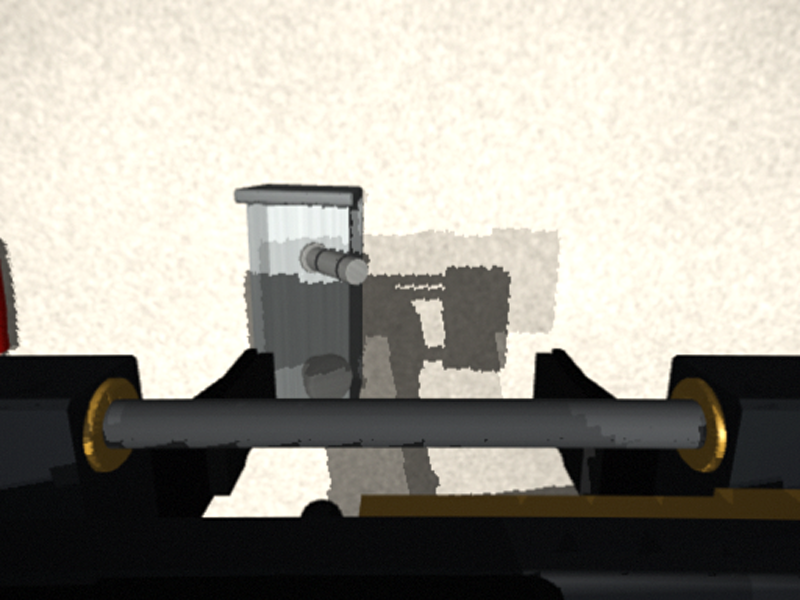

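View pics/w2b.png

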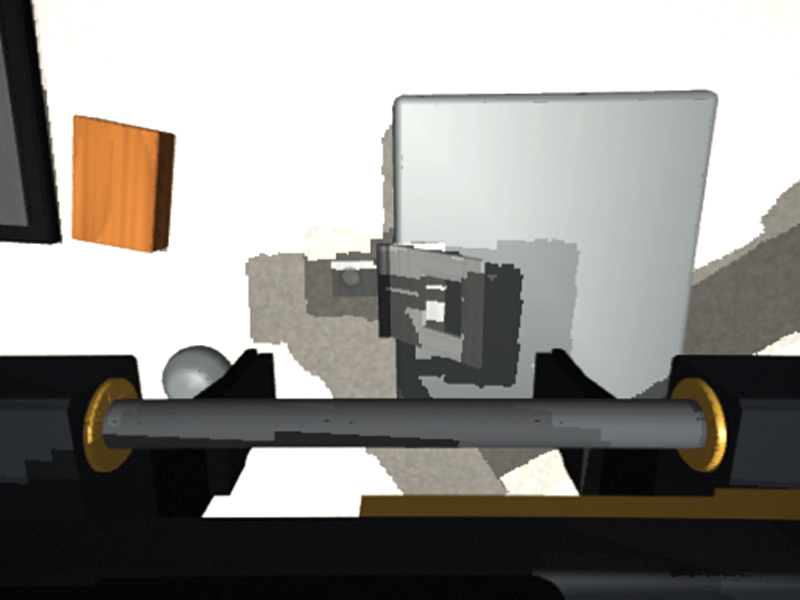

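w1 shows the grip top at (355,270), which matches the prediction, and the collar at about (310,257). w2 shows the staple hole at (351,278), the case front edge vertical at x≈397 and the hasp leaning back. Next I'll swing the hasp.

```bash
cat >> h.py <<'E'
YC=.061; EX=np.array([np.cos(YC),np.sin(YC),0]); EY=np.array([-np.sin(YC),np.cos(YC),0]); EZ=np.array([0,0,1.])
E
cat > hasp.py <<'E'
from h import *
k=.64
eyeW=atz('w2',(351*k-.2,278*k-.2),.088); eyeT=np.array([.606,.2227,.088]); print('eye wrist',eyeW)
o1=atz('w1',(310*k-.2,257*k-.2),.067); print('collar',o1)
eye=(eyeW+eyeT)/2
H=eye-.024*EX+.034*EZ; print('H',H)
o=down(-np.pi/2+YC); P=lambda x,z:H+x*EX+z*EZ-.027*EY
grab(5)
move_linear(P(-.085,.12),o); move_linear(P(-.085,.03))
move_linear(P(-.03,.03),max_speed=.1); print(observe()['wrist_force'])
move_linear(P(0,.035),max_speed=.1)
d=.013; r=.045
for th in np.radians([140,120,100,80,60,40,25,14]):
    s=np.clip((np.pi/2-th)/np.radians(15),-1,1)
    move_linear(P(r*np.sin(th)+.004*np.cos(th)+s*d,-r*np.cos(th)+.004*np.sin(th)),max_speed=.12)
    print(round(np.degrees(th)),np.round(observe()['wrist_force'],1))
x=r*np.sin(th)+.004*np.cos(th)+d; z=-r
f0=observe()['wrist_force']@EX
while x>.004:
    x-=.002; move_linear(P(x,z),max_speed=.04); f=observe()['wrist_force']@EX; print(round(x,3),round(f,1),end='; ')
    if f>8: break
move_linear(P(x+.05,z)); snap('side','s1'); print(observe()['time_s'],observe()['grip_width'])
s=cv2.imread('pics/side0.png'); s=cv2.imread('pics/s1.png')
cv2.imwrite('pics/s1b.png',cv2.resize(s[110:185,180:280],(800,600),interpolation=cv2.INTER_CUBIC))
E
python3 hasp.py
```

```text
eye wrist [0.60477933 0.22587443 0.088     ]
collar [ 0.53925371 -0.21749977  0.067     ]
H [0.5814343  0.22282412 0.122     ]
[-0.58668595 -0.67198654 -0.37917534]
140 [ 0.4 -0.6 -0.2]
120 [ 0.3 -0.6 -0.2]
100 [0.2 0.6 0.7]
80 [-0.   0.6 -0.5]
60 [0.4 0.  0. ]
40 [ 0.  -0.2  0.5]
25 [-0.1  0.3 -0. ]
14 [ 0.1  0.3 -0.4]
0.026 0.4; 0.024 1.2; 0.022 -0.0; 0.02 -0.2; 0.018 5.7; 0.016 10.0; 12.65 0.0006210251704734779
```

View pics/s1b.png

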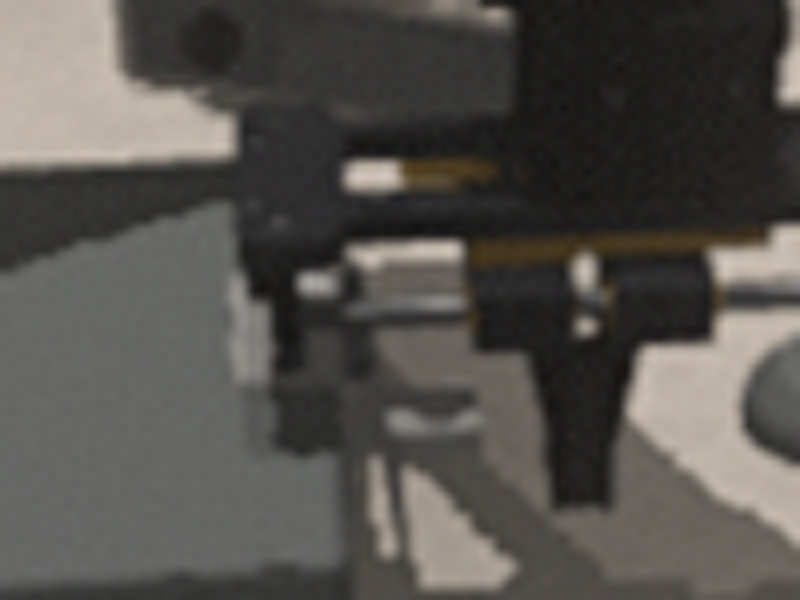

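```bash
python3 - <<'E'
from h import *
eye=np.array([.6054,.2243,.088])
p=np.array(observe()['position']); move_linear([p[0],p[1],.2]); 
move_linear(eye+.05*EX+.03*EY+[0,0,.10]); hold(.3)
w=snap('wrist','w3'); s=snap('side','s2'); print(observe()['time_s'])
uv=project('w3',eye)[0]; print(uv)
x,y=np.clip(np.round(uv).astype(int)-[50,75],0,[384,234])
g=lambda a:np.clip(a.astype(float)*1.2,0,255).astype(np.uint8)
A=cv2.resize(g(w[y:y+150,x:x+100]),(400,600),interpolation=cv2.INTER_CUBIC)
B=cv2.resize(g(s[115:205,200:260]),(400,600),interpolation=cv2.INTER_CUBIC)
cv2.imwrite('pics/c3.png',np.hstack([A,B])); print(x,y)
E
```

```text
14.5583
[321.47237169 155.56435939]
271 81
```

View pics/c3.png

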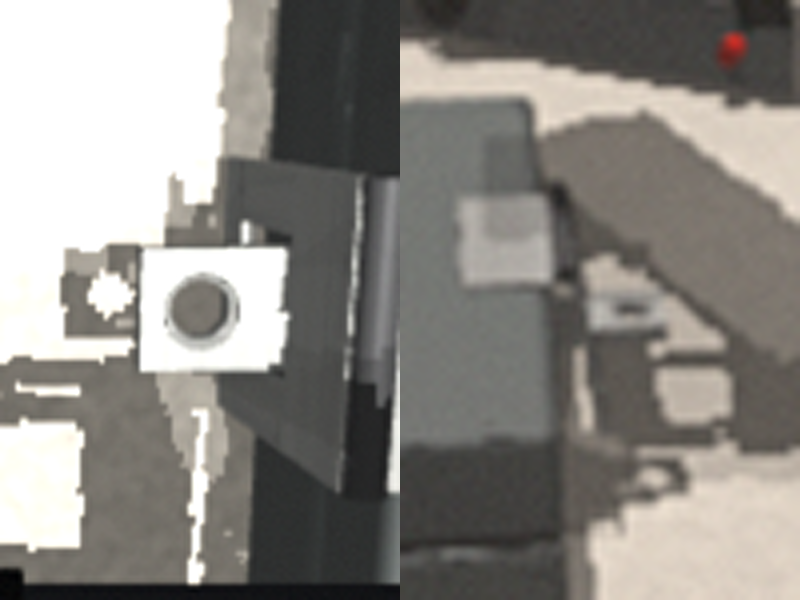

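The staple is through the slot and the hasp hangs against the front. The hole is at crop (202,307). I'll check the hasp angle numerically and plan the pin grasp.

```bash
python3 - <<'E'
from h import *
eye=atz('w3',(202/4+271-.4,307/4+81-.4),.088); print('eye w3',eye)
H=eye-.024*EX+.034*EZ
for th in (0,.1,.2):
    for y in(-.028,.028):
        e=H+(.072*np.sin(th)+.004*np.cos(th))*EX+(-.072*np.cos(th)+.004*np.sin(th))*EZ+y*EY
        print(th,y,(project('w3',e)[0]-[271,81])*4)
# pin
yr=-.206; a=np.radians(35)
top=np.array([.5111,-.2113,.1004])
for yr in(-.2,-.29):
    z=np.array([-np.sin(a)*np.cos(yr),-np.sin(a)*np.sin(yr),np.cos(a)]); print(yr,'origin',top-.048*z)
    o=top-.048*z
    print('w1 proj collar/top',project('w1',o+.004*z)/.64,'top0',project('top0',[o+.004*z,o+.048*z]))
    xs=np.array([np.cos(a)*np.cos(yr),np.cos(a)*np.sin(yr),np.sin(a)])
    for s in(1,-1):
        ty=s*xs; tz=-z; M=np.c_[np.cross(ty,tz),ty,tz]
        for h in (.012,.09):
            q=inverse_kinematics(o+z*h,R.from_matrix(M).as_rotvec()); print(s,h,None if q is None else np.round(q,2))
for y in(0,np.pi): print(np.round(inverse_kinematics(eye+[0,0,.1],down(YC+y)),2))
E
```

```text
eye w3 [0.60553812 0.22573716 0.088     ]
0 -0.028 [266.47368193 151.24087566]
0 0.028 [251.40359833 398.90655658]
0.1 -0.028 [234.55314691 151.55622169]
0.1 0.028 [221.02047199 399.71360264]
0.2 -0.028 [203.60690208 152.02056632]
0.2 0.028 [191.5421504  401.23064591]
-0.2 origin [ 0.53808287 -0.2167697   0.0610807 ]
w1 proj collar/top [[316.72079068 256.68397058]] top0 [[365.76041324 248.90533409]
 [367.72198672 258.16225602]]
1 0.012 None
1 0.09 None
-1 0.012 None
-1 0.09 None
-0.29 origin [ 0.53748205 -0.21917274  0.0610807 ]
w1 proj collar/top [[316.71555059 252.81394403]] top0 [[366.67650322 249.11706997]
 [367.72198672 258.16225602]]
1 0.012 None
1 0.09 None
-1 0.012 None
-1 0.09 None
[ 0.61  0.44  0.01  0.   -1.14  1.03]
[ 0.61  0.44  0.01 -0.   -1.14 -2.12]
```

```bash
python3 - <<'E'
from h import *
eye=np.array([.60554,.22574,.088]); H=eye-.024*EX+.034*EZ
print('hinge outer w3',[(project('w3',H+.004*EX+y*EY)[0]-[271,81])*4 for y in(-.028,.028)])
for th in (0,.13):
    L=lambda r,y,o:H+(r*np.sin(th)+o*np.cos(th))*EX+(-r*np.cos(th)+o*np.sin(th))*EZ+y*EY
    # s2 crop coords
    f=lambda P:np.round((project('s2',P)[0]-[200,115])*400/60+[400,0])
    print(th,'near-side edge outer: top,bottom',f(L(0,-.028,.004)),f(L(.072,-.028,.004)),'inner',f(L(.01,-.028,.001)),f(L(.072,-.028,.001)),'eye',f(eye), 'slot lower edge w3',(project('w3',L(.06,-.015,.004))[0]-[271,81])*4)
o=np.array([.5380,-.2175,.062]); yr=-.22; a=np.radians(35)
z=np.array([-np.sin(a)*np.cos(yr),-np.sin(a)*np.sin(yr),np.cos(a)])
g=o+.034*z
for t in (0,5,10,15,20,25,30,35):
  for y0 in (0,np.pi):
    # tool tilted t deg (back toward robot); closing along rest y
    Rt=R.from_euler('z',yr)*R.from_euler('y',-t,degrees=True)*R.from_euler('z',y0)*R.from_rotvec([np.pi,0,0])
    tz=Rt.as_matrix()[:,2]
    q=[inverse_kinematics(g+tz*grasp_offset+[0,0,h],Rt.as_rotvec()) for h in(0,.08)]
    # insertion
    Ri=R.from_euler('z',YC)*R.from_euler('y',35-t,degrees=True)*R.from_euler('z',y0)*R.from_rotvec([np.pi,0,0])
    gi=eye+[0,0,.034]; qi=[inverse_kinematics(gi+Ri.as_matrix()[:,2]*grasp_offset+[0,0,h],Ri.as_rotvec()) for h in(0,.08)]
    print(t,round(y0,1),[None if v is None else np.round(v,2) for v in q+qi],tz.round(2))
E
```

```text
hinge outer w3 [array([364.53369507, 171.95295328]), array([339.08423206, 490.47177945])]
0 near-side edge outer: top,bottom [571. 274.] [580. 438.] inner [564. 298.] [572. 439.] eye [627. 306.] slot lower edge w3 [275.4381    216.1701152]
0.13 near-side edge outer: top,bottom [571. 272.] [605. 434.] inner [568. 297.] [597. 436.] eye [627. 306.] slot lower edge w3 [240.19143327 216.76981647]
0 0 [array([-0.1 ,  0.43, -0.34,  0.  , -0.79,  1.45]), array([-0.1 ,  0.34, -0.25,  0.  , -0.98,  1.45]), array([ 0.49,  0.82,  0.44, -0.25, -1.76,  1.16]), array([ 0.49,  0.76,  0.53, -0.26, -1.9 ,  1.13])] [-0. -0. -1.]
0 3.1 [array([-0.1 ,  0.43, -0.34, -0.  , -0.79, -1.69]), array([-0.1 ,  0.34, -0.25, -0.  , -0.98, -1.69]), array([ 0.49,  0.82,  0.44, -0.25, -1.76, -1.98]), array([ 0.49,  0.76,  0.53, -0.26, -1.9 , -2.01])] [ 0.  0. -1.]
5 0 [array([-0.1 ,  0.4 , -0.41,  0.02, -0.67,  1.43]), array([-0.1 ,  0.3 , -0.32,  0.01, -0.86,  1.44]), array([ 0.5 ,  0.77,  0.37, -0.22, -1.65,  1.16]), array([ 0.5 ,  0.71,  0.46, -0.22, -1.8 ,  1.13])] [ 0.09 -0.02 -1.  ]
5 3.1 [array([-0.1 ,  0.4 , 
[... 1824 characters left out ...]
0.33, -1.89]), array([ 0.57,  0.6 ,  0.07, -0.09, -1.2 , -2.04]), array([ 0.57,  0.53,  0.17, -0.09, -1.36, -2.05])] [ 0.41 -0.09 -0.91]
30 0 [None, None, array([ 0.59,  0.56, -0.01, -0.05, -1.08,  1.07]), array([ 0.59,  0.49,  0.09, -0.05, -1.25,  1.06])] [ 0.49 -0.11 -0.87]
30 3.1 [None, None, array([ 0.59,  0.56, -0.01, -0.05, -1.08, -2.07]), array([ 0.59,  0.49,  0.09, -0.05, -1.25, -2.08])] [ 0.49 -0.11 -0.87]
35 0 [None, None, array([ 0.61,  0.52, -0.09,  0.  , -0.96,  1.03]), array([ 0.61,  0.45,  0.01,  0.  , -1.13,  1.03])] [ 0.56 -0.13 -0.82]
35 3.1 [None, None, array([ 0.61,  0.52, -0.09, -0.  , -0.96, -2.12]), array([ 0.61,  0.45,  0.01, -0.  , -1.13, -2.12])] [ 0.56 -0.13 -0.82]
```

The hinge line matches, but the leaf end is about 0.1 rad short of home: the tapered finger met the barrel first. I'll push again with the tool tilted so that the tip leads.

```bash
python3 - <<'E'
from h import *
eye=np.array([.60554,.2253,.088]); H=eye-.024*EX+.034*EZ
w3=np.load('pics/w3.npy',allow_pickle=True).item()
P=lambda x,z:H+x*EX+z*EZ-.026*EY
o=(R.from_euler('z',YC)*R.from_euler('y',20,degrees=True)*R.from_euler('z',-np.pi/2)*R.from_rotvec([np.pi,0,0])).as_rotvec()
goto(P(.07,.03),o); move_linear(P(.045,-.054)); hold(.2)
f0=np.array(observe()['wrist_force'])
x=.03; move_linear(P(x,-.054),max_speed=.08)
while x>-.004:
    x-=.0015; move_linear(P(x,-.054),max_speed=.04); f=(np.array(observe()['wrist_force'])-f0)@EX; print(round(x,4),round(f,1),end='; ')
    if f>9: break
move_linear(P(.045,-.054)); move_linear(P(.07,.06))
goto(w3['pos'],w3['rot']); hold(.3); w=snap('wrist','w4'); snap('side','s4'); print(observe()['time_s'])
a=cv2.imread('pics/w3.png')
for r in (123,126,170,175): print(r,a[r,315:350,1],'\n',w[r,315:350,1])
for fn,uv in (('w1',(355*.64-.2,270*.64-.2)),('top0',(368.1,259.1))): print(atz(fn,uv,.1033))
E
```

```text
0.0285 0.7; 0.027 1.1; 0.0255 0.1; 0.024 0.6; 0.0225 0.1; 0.021 1.2; 0.0195 -0.1; 0.018 0.0; 0.0165 0.6; 0.015 0.6; 0.0135 -0.1; 0.012 2.4; 0.0105 5.8; 0.009 7.5; 0.0075 10.6; 22.2667
123 [243 245 245 244 229 224 224 222 226 222 134  94  87  74  71  70  65  70
  71  72  70  71  71  71  71  72  70  71  72  73  72  73  74  70  70] 
 [241 242 242 242 242 244 242 242 244 246 230 163 140 137 107  97  97 120
 139 141 137 107  94  72  64  62  62  63  64  65  65  67  69  70  68]
126 [151 168 243 238 233 226 223 224 224 216 128  92  84  73  70  69  65  69
  70  70  69  69  69  69  69  69  69  70  69  70  72  72  72  72  70] 
 [246 246 246 246 233 227 164 141 139 138 135 136 135 103  93  92  92  95
  96  97  95  96  89  70  62  62  64  64  64  64  64  63  63  63  63]
170 [221 218 217 217 215 215 213 215 217 217 216 219 221 218 215 214 214 215
 216 220 219 219 217 214 216 213 119  71  68  68  68  67  66  67  68] 
 [222 220 218 214 215 214 207 210 214 216 216 218 220 219 216 215 214 213
 215 218 220 217 218 215 213 217 213 120  75  76  76  76  74  66  63]
175 [139 139 140 142 140 139 140 139 136 100  77  63  63  62  60  62  62  61
  62  61  61  63  64  65  65  61  56  63  66  67  66  64  64  65  65] 
 [147 144 146 147 145 144 144 144 142 141 143 144 125 109 106 107 105 106
 111 113  98  88  66  63  64  65  65  64  65  66  66  60  59  65  65]
[ 0.51068797 -0.21161113  0.1033    ]
[ 0.5087198  -0.21138165  0.1033    ]
```

The leaf edge now sits at column ≈338, where 266/4+271 was predicted for home, so the hasp is closed. On to the pin.

```bash
cat >> h.py <<'E'
FL=R.from_rotvec([np.pi,0,0]); YR=-.205; A35=np.radians(35)
ZP=np.array([-np.sin(A35)*np.cos(YR),-np.sin(A35)*np.sin(YR),np.cos(A35)])
EYR=np.array([-np.sin(YR),np.cos(YR),0])
def tilted(yaw,deg): return R.from_euler('z',yaw)*R.from_euler('y',deg,degrees=True)*FL
E
python3 - <<'E'
from h import *
org=np.array([.5367,-.2171,.064]); g=org+.033*ZP
Rt=tilted(YR,-18); o=Rt.as_rotvec(); tz=Rt.as_matrix()[:,2]
T=g+tz*grasp_offset; sh=-.008*EYR
open_gripper()
goto(T+sh+[-.02,0,.11],o); 
move_linear(T+sh-tz*.05); move_linear(T+sh,max_speed=.08); hold(.1)
f0=np.array(observe()['wrist_force']); print('f',f0)
grab(3); s=observe(); print('w',s['grip_width'],s['wrist_force']-f0)
move_linear(T,max_speed=.05); grab(40); s=observe(); print('w',s['grip_width'],s['wrist_force']-f0,s['grasp_force'])
move_linear(T+.065*ZP,max_speed=.08); s=observe(); print('w',s['grip_width'],s['wrist_force'],s['time_s'],s['joint_positions'])
E
```

```text
f [-0.03601707 -0.41079785  0.27203317]
w 0.0232423863399683 [0.02896401 7.40487918 2.99158023]
w 0.0128791533893307 [-0.15221082  2.36119378  2.90947225] 39.982994673773646
w 0.01296968131585422 [ 0.84573593 -0.66230176 -1.51543704] 29.6833 [-0.07110363  0.19156894 -0.62703401  0.09625155 -0.44329892  1.35623877]
```

```bash
cat >> h.py <<'E'
EYE=np.array([.60554,.2253,.088]); G=.033
def pinpose(org,tilt=17.):
    Ri=tilted(YC,tilt); return org+G*EZ+Ri.as_matrix()[:,2]*grasp_offset, Ri.as_rotvec()
E
python3 - <<'E'
from h import *
p=np.array(observe()['position']); move_linear(p+[0,0,.06])
goto(*pinpose(EYE+[0,0,.12])); move_linear(pinpose(EYE+[0,0,.062])[0]); hold(.4)
w=snap('wrist','w5'); s=snap('side','s5'); print(observe()['time_s'])
org=EYE+[0,0,.062]
pts=np.array([org,org-[0,0,.046],EYE])
pw=project('w5',pts);ps=project('s5',pts); print(pw,'\n',ps)
cw=np.round(pw[1]).astype(int)-[50,75]; cs=np.round(ps[1]).astype(int)-[40,60]
cw=np.clip(cw,0,[412,234]); cs=np.clip(cs,0,[432,264])
A=cv2.resize(w[cw[1]:cw[1]+150,cw[0]:cw[0]+100],(400,600),interpolation=cv2.INTER_CUBIC)
B=cv2.resize(s[cs[1]:cs[1]+120,cs[0]:cs[0]+80],(400,600),interpolation=cv2.INTER_CUBIC)
cv2.imwrite('pics/c5.png',np.clip(np.hstack([A,B])*1.3,0,255)); print(cw,cs)
E
```

```text
32.9167
[[260.45145639 216.35687302]
 [260.15154667 176.00508583]
 [260.0704961  165.06470828]] 
 [[233.31551144 138.85469631]
 [233.86804968 155.47665399]
 [234.05067366 160.98618225]]
[210 101] [194  95][ WARN:0@3.522] global loadsave.cpp:1063 imwrite_ Unsupported depth image for selected encoder is fallbacked to CV_8U.
```

View pics/c5.png

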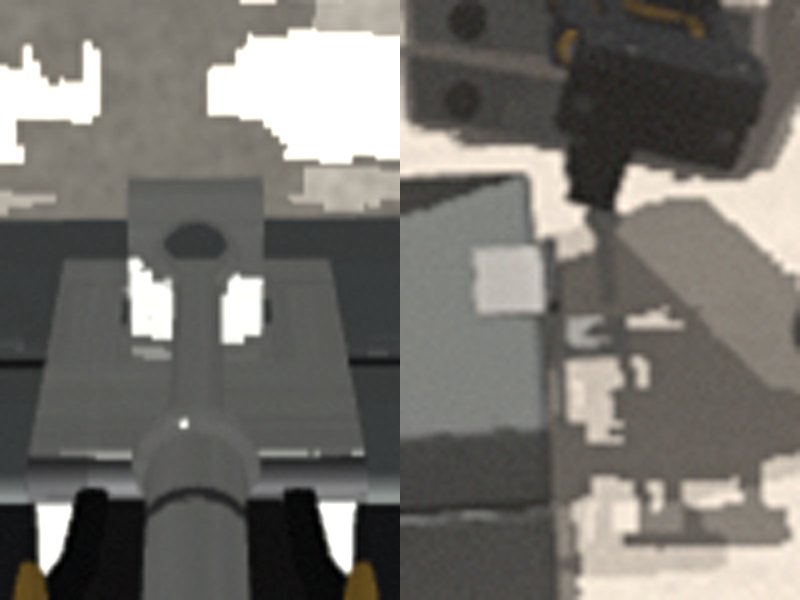

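```bash
python3 - <<'E'
from h import *
W=lambda u,v:(210+u/4-.4,101+v/4-.4)
S=lambda u,v:(194+(u-400)/5-.4,95+v/5-.4)
print('hole',atz('w5',W(196,243),.088))
print('tip',tri(('w5',W(198,263)),('s5',S(609,307))), 'nominal',EYE+[0,0,.016])
n=[]
for f,a,b in(('w5',W(197,400),W(198,270)),('s5',S(599,215),S(608,300))):
    n.append(np.cross(ray(f,a)[1],ray(f,b)[1]))
d=np.cross(*n); d/=np.linalg.norm(d); d*=np.sign(d[2]); print('dir',d,'along x,y deg',np.degrees([np.arctan2(d@EX,d[2]),np.arctan2(d@EY,d[2])]))
# synthetic: image of tip/collar for tilt alternatives about grip point
g=EYE+[0,0,.062+G]
for al in(0,4,6,8,10):
  for ds in (0,.006):
    ax=np.cos(np.radians(al))*EZ-np.sin(np.radians(al))*EX
    org=g-(G+ds)*ax; tip=org-.046*ax; 
    f=lambda P:np.round((project('w5',P)[0]-[210,101])*4); k=lambda P:np.round((project('s5',P)[0]-[194,95])*5+[400,0])
    print(al,ds,'w tip',f(tip),'collar top far edge',f(org+.004*ax+.009*EX),'side tip',k(tip),'side org',k(org))
E
```

```text
hole [0.60843488 0.22652983 0.088     ]
tip (array([0.61004798, 0.22663547, 0.10087162]), [np.float64(0.0010489576431410928), np.float64(0.0010489576431409416)]) nominal [0.60554 0.2253  0.104  ]
dir [-0.06311165  0.00112382  0.99800584] along x,y deg [-3.60780827  0.28527789]
0 0 w tip [201. 300.] collar top far edge [202. 425.] side tip [599. 302.] side org [597. 219.]
0 0.006 w tip [200. 283.] collar top far edge [202. 400.] side tip [600. 313.] side org [597. 230.]
4 0 w tip [201. 272.] collar top far edge [202. 412.] side tip [611. 301.] side org [602. 219.]
4 0.006 w tip [201. 253.] collar top far edge [202. 385.] side tip [612. 312.] side org [603. 230.]
6 0 w tip [201. 258.] collar top far edge [202. 406.] side tip [617. 301.] side org [604. 219.]
6 0.006 w tip [201. 238.] collar top far edge [202. 378.] side tip [618. 311.] side org [606. 230.]
8 0 w tip [201. 244.] collar top far edge [202. 401.] side tip [622. 300.] side org [606. 218.]
8 0.006 w tip [201. 223.] collar top far edge [202. 371.] side tip [624. 310.] side org [609. 229.]
10 0 w tip [201. 230.] collar top far edge [202. 395.] side tip [628. 299.] side org [609. 218.]
10 0.006 w tip [201. 208.] collar top far edge [202. 364.] side tip [630. 309.] side org [611. 229.]
```

The pin tip leans about 4° toward +x and the pin sits about 3 mm lower in the grip than assumed. I'll correct the tilt and insert with force checks.

```bash
cat > ins.py <<'E'
from h import *
import h
h.G=.036; eye=EYE+.0007*EX; tl=20.8
move_linear(*pinpose(eye+[0,0,.056],tl),max_speed=.05); hold(.3)
w=snap('wrist','w6'); s=snap('side','s6')
f0=np.array(observe()['wrist_force']); z=.056; off=np.zeros(3)
def F(): return np.array(observe()['wrist_force'])-f0
while z>-.004:
    z-=.003 if z>.008 else .0015
    move_linear(pinpose(eye+off+[0,0,z],tl)[0],max_speed=.05); f=F(); print(round(z,4),np.round([f@EX,f@EY,f[2]],1),end='; ')
    l=np.array([f@EX,f@EY]); 
    if z<.04 and np.linalg.norm(l)>2: off=off+np.clip(l*.0001,-.0005,.0005)@np.array([EX,EY])
    if f[2]>9: break
s=observe(); print('\n',off,s['time_s'],s['grip_width'],s['position'])
E
python3 ins.py
```

```text
0.053 [-0.7 -0.   0.6]; 0.05 [ 0.3 -0.3  0.1]; 0.047 [-0.6 -0.3  0.1]; 0.044 [-0.1 -0.4  0.8]; 0.041 [-0.7 -0.7  0.6]; 0.038 [-0.5 -0.8  0.3]; 0.035 [-0.6 -0.4  0.5]; 0.032 [-0.6 -0.4 -0.1]; 0.029 [-0.  -0.1  0.7]; 0.026 [-0.3 -0.3  0.4]; 0.023 [ 0.1 -0.6 -0.3]; 0.02 [-0.1  0.4 -0.6]; 0.017 [ 0.  -0.5  0.7]; 0.014 [-1.   0.5 -0.3]; 0.011 [ 0.2  0.2 -0.1]; 0.008 [-1.6 -0.6  0.1]; 0.0065 [ 0.3 -0.8 -0.2]; 0.005 [-0.6 -0.6 -0.3]; 0.0035 [ 0.3 -0.7  0.5]; 0.002 [ 0.2 -0.1  0. ]; 0.0005 [-0.1  0.8  0.2]; -0.001 [-0.8 -0.5  0.6]; -0.0025 [-2.2 -0.6  5.8]; -0.004 [-2.2  0.4 10. ]; 
 [-4.43679618e-04 -4.58620392e-05  0.00000000e+00] 39.5667 0.012999103457166051 [0.59967919 0.22487132 0.10504783]
```

```bash
python3 - <<'E'
from h import *
open_gripper(); hold(.2); o=observe(); tz=R.from_rotvec(o['ee_rot']).as_matrix()[:,2]
move_linear(np.array(o['position'])-.09*tz,max_speed=.15); hold(.4)
w=snap('wrist','w7'); s=snap('side','s7'); t=snap('top','t7'); print(observe()['time_s'],observe()['wrist_force'])
p=np.round(project('w7',EYE)[0]).astype(int); q=np.clip(p-[50,75],0,[412,234]); print(p,q)
A=cv2.resize(w[q[1]:q[1]+150,q[0]:q[0]+100],(400,600),interpolation=cv2.INTER_CUBIC)
B=cv2.resize(s[110:200,195:255],(400,600),interpolation=cv2.INTER_CUBIC)
cv2.imwrite('pics/c7.png',np.clip(np.hstack([A,B])*1.3,0,255).astype(np.uint8))
E
```

```text
42.4333 [-0.14455526  0.47008072 -0.45844815]
[260 179] [210 104]
```

View pics/c7.png

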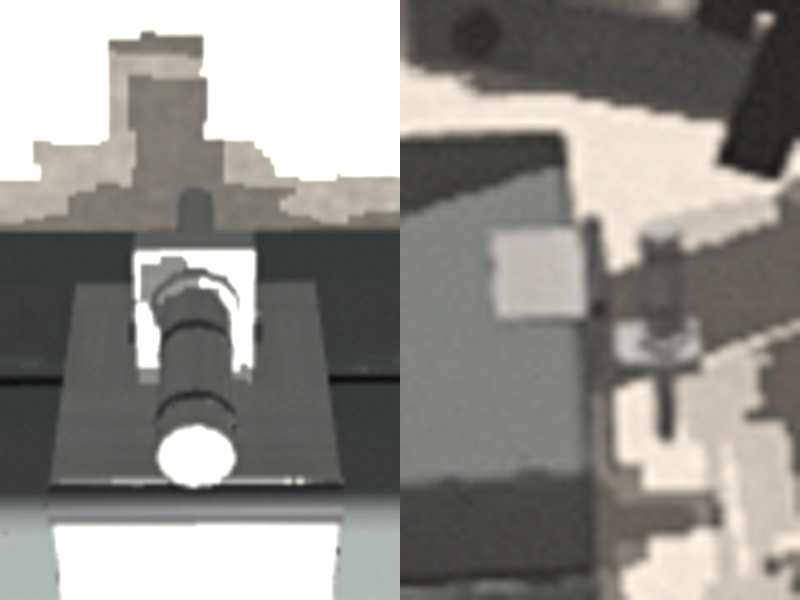

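The pin stands upright in the staple with its collar seated at about (195,290) and its shank visible below the staple at (665,400). The hasp hangs flat and the robot is clear.

```bash
python3 -c "
from cell import *
print(job_done())"
```

```text
the job is handed in; nothing more can be done
None
```

The job is handed in: the hasp hangs flat against the case front, the retaining pin is through the staple with its collar seated, and the arm is clear; I didn't see the judge's result. The last look was at 42.4 s of the 64 s allowed; I left the plug in the rest and didn't re-check the other bench items.

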